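# Refit a detector's lamp-bay cover and hold it down on the interlock

### The arm

A 7-joint arm with a two-finger parallel gripper is mounted at the origin on the work surface. World frame = base frame: x ahead of the robot, y to its left, z up, the work surface at z = 0. Lengths are in m, angles in degrees, forces in N, time in s.
With the tool pointing down it reaches from about 0.425 to 0.875 m from the base axis. Payload 4.7 kg.
Tool frame: the origin (TCP) lies midway between the tips of the shut fingers; the grasp point (between the pads) lies 19 mm behind it; z points along the fingers, y is the line along which they close (so a half turn about z gives the same grasp; the last joint's range is limited). The gripper opens to 87 mm and grips with 3 to 60 N. Pads are 19 mm wide; open, the fingers measure 117 mm over their backs; the gripper's body (75 mm by 190 mm) begins 51 mm behind the grasp point.
Start: joints at [70.995, 18.392, -4.016, 83.108, 1.295, 78.541, -3.26], TCP at [0.22, -0.612, 0.223] pointing down, gripper open.
Joint ranges: [-163.93, 163.93], [-17.29, 119.83], [-79.2, 71.16], [3.27, 140.29], [-89.18, 269.18], [5.43, 117.66], [-154.24, 154.24]. Speed limits (degrees/s): [147.25, 147.25, 180, 180, 180, 180, 180].

### API

Orientations are given as [roll, pitch, yaw] about the fixed x, y, z axes, in that order (R = Rz(yaw) Ry(pitch) Rx(roll)).
In Python, from cell import env gives the robot as it stands.
- The arm moves only by the tool step_arm, never from a script. Its argument "moves" is a list of rows, each an object with "dp": the shift along the tool's x, y, z in mm, a list of three; "dr": the turn, a rotation vector about the tool's x, y, z in rad, a list of three; "fingers": the closure, from 0 (fully open) to 1 (shut). In form: [{"dp": [dx, dy, dz], "dr": [ax, ay, az], "fingers": fingers}, ...]. A call has exactly 5 rows; each row shifts and turns the commanded pose from where the row before left it, along the tool's axes as they then stand; what a row does not reach is not made up. A row lasts 1/8 s, in which the tool goes at most 62.5 mm and 10.7 degrees, less where a joint would pass 70% of its speed; a pose out of reach is approached as far as the arm can. A call with a gripper value outside its range is refused whole. The fingers move at their own pace and stop on an object; "squeeze" is the grip in N (left out, the last holds). Time passes only in rows, so rows that do not move let the fingers close, or fill a call up. It gives the time, the measured TCP pose, the force, the opening and the grip force at its end, in the units of the state.
- env.get_obs(): the state, without advancing time (a new reading comes with each control period).
- env.read_camera(name): name is "side" or "top"; returns the picture (400x640x3 uint8, red, green, blue); there is no depth.
- env.camera_model(name): a dict with "fx", "fy", "cx", "cy" (pixels), "R" (3x3) and "t" (3): a world point X has camera coordinates R X + t. Camera axes: x right, y down, z forward; pixel columns grow to the right and rows downward; lengths in m; the calibration is good to about 2 mm. A picture is of the moment at which its call begins. camera_model takes no time and is no camera call.
- env.sign_off(): hands the job in; it is judged then, once.
The state is a dict: "time_s": time; "qpos": joint angles; "joint_velocities": joint speeds; "effort": joint torques, N m; "tool_pos": TCP position; "tool_rot": TCP orientation; "force": force on the tool from outside, world axes, zero at the start; "wrist_torque": the same for the moment, N m; "grip_width": finger opening in m; "grasp_force": force on a finger pad.
Only numpy, scipy, OpenCV 4.12 (cv2) and the standard library are available. Lean on these libraries where they do the work, as an engineer would, in place of code of your own. Each camera call takes 0.05 s, during which the arm holds its last target. There are 200 camera calls.

### The job

The lamp in the liquid-chromatography detector has been changed: pick the cream lamp-bay cover up off the bench by its black handle, lay it over the open bay in the detector's roof with its yellow triangle towards the detector's front and slide it until it drops over the two locating pins, then press it fully home, flush on the roof, against the sprung interlock plunger. Finish while still holding it pressed down there (a colleague will put the screws in), and leave the bottle, screwdriver, screw dish and lamp carton where they are.

Things in the scene. Friction and masses are not known exactly. Their poses are not given: they have to be found in the camera images.
- cover: Loose lamp-bay cover: cream plate 110 x 150 x 14 mm (x, y, z), about 0.4 kg, lying handle up on the bench. Origin at the centre of its underside, z up. A small yellow triangle marks the middle of its front long edge (-x). Two blind holes, 11 mm deep, open in its underside. It goes on with its axes along those of bay; turned half round it does not fit
- handle (a point): centre of the grip bar of the cover's black bow handle, 48 mm above the cover's underside; the bar runs along the cover's y, is 100 mm long, 14 mm wide (x) and 12 mm high, with 28 mm of free height below it; its two posts stand 44 mm either side of the middle. Axes as the cover's
- hole_a (a point): mouth centre of the round hole in the cover's underside, 8 mm in diameter, at x = -43, y = +50 mm of the cover
- hole_b (a point): mouth centre of the slotted hole in the cover's underside, 8 mm (x) by 12 mm (y), at x = +43, y = -35 mm of the cover
- detector: The detector, fixed on the bench: cream instrument case 370 mm deep (x), 240 mm wide (y), flat roof 135 mm above the bench. Origin on the bench straight below the middle of its lamp bay, 100 mm behind its front face; the front with screen and keys looks along its -x
- bay (a point): the cover's seat: middle of the open lamp bay at roof height; axes as the detector's, z up. The opening is 70 mm (x) by 110 mm (y), the cover rests on the roof round it. Fully home, the cover's origin lies here with axes alike
- pin_a (a point): tip of the steel locating pin for hole_a, at x = -43, y = +50 mm of bay. The pin is 6 mm thick and stands 9 mm above the roof; its upper 4 mm taper to 2 mm
- pin_b (a point): tip of the like pin for hole_b, at x = +43, y = -35 mm of bay
- interlock (a joint): travel of the white interlock plunger (8 mm thick, at x = +25, y = 0 of bay), m: 0 = up, 4 mm proud of the roof; 0.004 = pressed level with the roof, as when the cover is home. Its spring pushes up with 6 N at 0 and 9 N at 0.004, more than the cover weighs, so a cover that is let go is lifted again
- water_bottle: bystander: clear bottle with white cap and pale blue label, 66 mm across, 190 mm tall, standing; origin under its middle
- screwdriver: bystander: screwdriver with green handle, 190 mm long, lying on the bench; origin at mid length on the bench, x towards the tip
- screw_dish: bystander: white dish with four screws, 68 mm across, 16 mm high; origin under its middle
- lamp_carton: bystander: white and blue carton 75 x 75 x 110 mm (z); origin under its middle
Not all that is in view belongs to the job. What is shaped like the cover but purple or red is not meant.

How it is judged:
By the outcome, as a careful person would: the job done as asked, in the order asked, and still so for the second after the job is handed in, while the arm keeps its last pose, push and grip.
It also fails if it takes over 42 s, if anything falls off the work surface, if the arm or the gripper's body presses on something with over 40 N, if the wrist force passes 120 N, or if a joint passes its speed limit or range.

## Working session

There is one attempt and no reset: what is moved stays moved. The work goes in short steps, Python scripts to look and compute and a tool call to move; the robot and the scene stay as the last step left them, time stands still between calls to the robot, and variables do not carry over. Pictures are saved under pics/ and viewed, at most 10 in all, crops included, and the job is handed in when it is done.

Besides the shell and the picture viewer there is one more tool, called after ">>>" by a JSON object that holds its "fn" and its "kwargs". step_arm: Moves the arm, as the interface text tells. Its arguments: {"type":"object","properties":{"moves":{"type":"array","items":{"type":"object","properties":{"dp":{"type":"array","items":{"type":"number"}},"dr":{"type":"array","items":{"type":"number"}},"fingers":{"type":"number"}}}},"squeeze":{"type":"number"}},"required":["moves"]}

```bash
mkdir -p pics; python3 - <<'E'
from cell import env
import cv2,numpy as np
for n in ("top","side"):
    im=env.read_camera(n); cv2.imwrite(f"pics/{n}0.png",im[:,:,::-1]); m=env.camera_model(n)
    R=np.array(m["R"]);print(n,m["fx"],m["cx"],m["cy"],R.round(3).tolist(),(-R.T@np.array(m["t"])).round(3))
o=env.get_obs();print({k:np.round(v,3).tolist() for k,v in o.items()})
E
```

```text
top 518.3358456012776 320.4477941339378 190.4769303128702 [[-0.006, -1.0, 0.013], [-0.988, 0.004, -0.156], [0.156, -0.014, -0.988]] [0.247 0.01  1.928]
side 460.5313498659698 322.28625973652305 196.09690457112808 [[-0.993, -0.12, 0.008], [-0.096, 0.743, -0.663], [0.074, -0.659, -0.749]] [0.386 1.021 1.289]
{'time_s': 0.1, 'qpos': [70.994, 18.436, -4.013, 83.168, 1.295, 78.539, -3.262], 'joint_velocities': [-0.094, -0.098, 0.006, -0.092, 0.032, -0.054, -0.033], 'effort': [-0.0, -49.257, -0.406, -31.34, -0.064, 0.04, 0.0], 'tool_pos': [0.22, -0.611, 0.222], 'tool_rot': [-179.903, 0.006, 19.812], 'force': [-0.823, -0.085, -0.044], 'wrist_torque': [-0.002, -0.007, -0.005], 'grasp_force': 0.0, 'grip_width': 0.087}
```

View pics/top0.png

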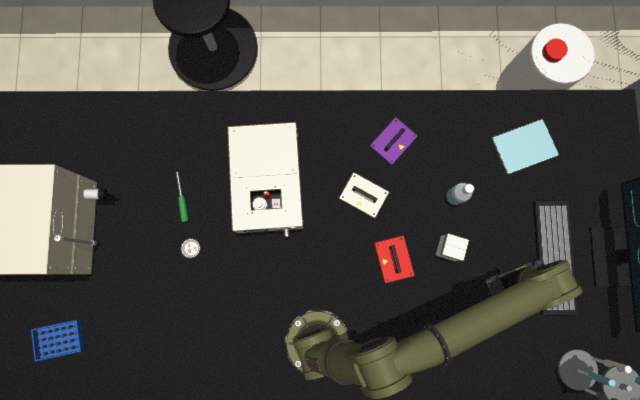

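View pics/side0.png

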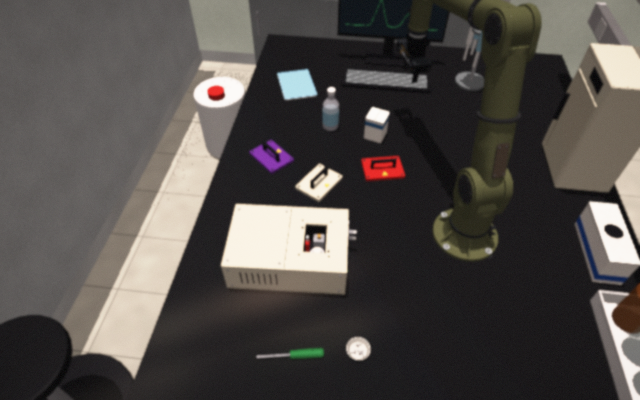

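The top view shows three look-alikes: purple (394,141), red (394,259) and cream (365,195) with a yellow triangle near (359,204). The cream one is the cover. The detector is at about (265,178), with its bay near (266,200) and its front facing down the image. I'll confirm with a crop and measure.

```bash
cat > h.py <<'E'
from cell import env
import cv2,numpy as np
def ray(n,uv,z):
    m=env.camera_model(n);R=np.array(m["R"]);c=-R.T@np.array(m["t"])
    d=R.T@np.array([(uv[0]-m["cx"])/m["fx"],(uv[1]-m["cy"])/m["fy"],1.]);return c+d*(z-c[2])/d[2]
def proj(n,X):
    m=env.camera_model(n);p=np.array(m["R"])@np.array(X)+np.array(m["t"]);return np.array([m["fx"]*p[0]/p[2]+m["cx"],m["fy"]*p[1]/p[2]+m["cy"]])
def crop(im,x0,y0,x1,y1,s): return cv2.resize(im[y0:y1,x0:x1],None,fx=s,fy=s,interpolation=cv2.INTER_CUBIC)
def rect(n,im,box,z,s=8,thr=110):
    # cream blob in box -> rectangle on plane z: centre, sizes, yaw
    x0,y0,x1,y1=box;c=crop(im,*box,s).astype(int)
    m=((c.min(2)>thr)).astype(np.uint8)
    cs=max(cv2.findContours(m,cv2.RETR_EXTERNAL,cv2.CHAIN_APPROX_NONE)[0],key=cv2.contourArea)[:,0,:]
    uv=(cs+.5)/s-.5+[x0,y0]
    P=np.array([ray(n,p,z)[:2] for p in uv]).astype(np.float32)
    return P,cv2.minAreaRect(P)
E
python3 - <<'E'
from h import *
t=cv2.imread("pics/top0.png");s=cv2.imread("pics/side0.png")
A=crop(t,335,165,395,225,6);B=crop(s,290,155,350,215,6)
C=crop(t,220,170,310,245,4);D=crop(s,285,210,365,260,4)
W=np.zeros((600,760,3),np.uint8);W[:360,:360]=A;W[:360,370:730]=B
C=C[:240];W[360:600,:360]=C;W[360:560,370:690]=D
cv2.imwrite("pics/crop1.png",W)
for thr in (70,100,130,160):
    P,r=rect("top",t,(335,165,395,225),.014,thr=thr);print(thr,np.round(r[0],4),np.round(r[1],4),r[2])
    P,r=rect("side",s,(285,150,355,212),.014,thr=thr);print(' s',np.round(r[0],4),np.round(r[1],4),r[2])
    P,r=rect("top",t,(215,115,315,240),.135,thr=thr);print(' d',np.round(r[0],4),np.round(r[1],4),r[2])
E
```

```text
70 [ 0.5338 -0.179 ] [0.157  0.1176] 60.32724380493164
 s [ 0.535 -0.176] [0.1678 0.1243] 60.523475646972656Traceback (most recent call last):
  File "<stdin>", line 11, in <module>
  File "h.py", line 15, in rect
    P=np.array([ray(n,p,z)[:2] for p in uv]).astype(np.float32)
                ~~~^^^^^^^
  File "h.py", line 4, in ray
    m=env.camera_model(n);R=np.array(m["R"]);c=-R.T@np.array(m["t"])
ValueError: time passes only in moves, steps and waits
```

View pics/crop1.png

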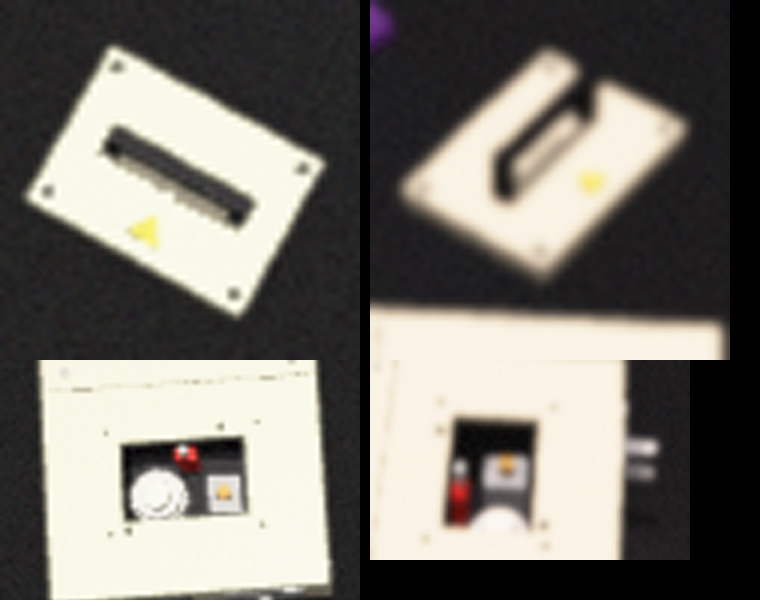

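The crop confirms it: the cream plate has a black bow handle and a yellow triangle at top px (359,204), on its lower-left long edge. Pins show as dots: pin_a near top px (252,213) and pin_b near top px (275,187). In the side view they are near (328,251) and (302,227).

```bash
sed -i 's/^def ray/from functools import lru_cache\n@lru_cache\ndef cm(n): return env.camera_model(n)\ndef ray/; s/m=env.camera_model(n);/m=cm(n);/' h.py
python3 - <<'E'
from h import *
t=cv2.imread("pics/top0.png");s=cv2.imread("pics/side0.png")
for thr in (100,140):
    P,r=rect("top",t,(335,165,395,225),.014,thr=thr);print(thr,np.round(r[0],4),np.round(r[1],4),r[2])
    P,r=rect("side",s,(285,150,355,212),.014,thr=thr);print(' s',np.round(r[0],4),np.round(r[1],4),r[2])
    P,r=rect("top",t,(215,115,315,240),.135,thr=thr);print(' d',np.round(r[0],4),np.round(r[1],4),r[2])
def dots(n,im,box):
    x0,y0,x1,y1=box;g=im.min(2)[y0:y1,x0:x1].astype(float);g=np.median(g)-g
    yy,xx=np.mgrid[y0:y1,x0:x1];g[g<8]=0
    print(n,g.max(),(u:=np.array([(g*xx).sum(),(g*yy).sum()])/g.sum()).round(2));return u
pa=dots("top",t,(250,211,255,215));pb=dots("top",t,(273,184,278,189))
qa=dots("side",s,(418//4+285-0+0-0 if 0 else 326,249,331,253));qb=dots("side",s,(300,225,305,229))
def tri(a,b):
    Pm=[np.array(cm(n)["R"]) for n in("top","side")];A=[];B=[]
    C=[];D=[]
    for n,uv in(("top",a),("side",b)):
        X0=ray(n,uv,0);X1=ray(n,uv,.3);d=(X1-X0)/np.linalg.norm(X1-X0);M=np.eye(3)-np.outer(d,d);C.append(M);D.append(M@X0)
    return np.linalg.solve(sum(C),sum(D))
for nm,a,b in(("a",pa,qa),("b",pb,qb)):
    print(nm,tri(a,b).round(4),ray("top",a,.1405).round(4),ray("side",b,.1405).round(4))
# opening: dark hole contour on the roof plane
for n,im,box in(("top",t,(245,182,290,216)),("side",s,(298,220,334,256))):
    x0,y0,x1,y1=box;c=crop(im,*box,8);print(n,c.shape)
W=np.hstack([cv2.resize(crop(t,244,180,288,218,9),(396,342)),cv2.resize(crop(s,296,220,336,256,9),(380,342))]);cv2.imwrite("pics/pins.png",W)
E
```

```text
100 [ 0.5337 -0.1791] [0.1547 0.115 ] 60.48993682861328
 s [ 0.5349 -0.1765] [0.162  0.1198] 60.41152572631836
 d [0.5697 0.1798] [0.4064 0.2464] 3.5552546977996826
140 [ 0.5338 -0.179 ] [0.152  0.1124] 60.52569580078125
 s [ 0.5348 -0.1768] [0.1558 0.1144] 60.254085540771484
 d [0.583  0.1807] [0.3771 0.2433] 3.6918299198150635
top 94.5 [251.63 212.2 ]
top 84.0 [274.64 186.24]
side 33.0 [327.73 250.96]
side 30.5 [302.95 227.24]
a [0.4558 0.2237 0.1354] [0.4545 0.2231 0.1405] [0.4563 0.2271 0.1405]
b [0.545  0.1446 0.1369] [0.5453 0.1443 0.1405] [0.5436 0.1475 0.1405]
top (272, 360, 3)
side (288, 288, 3)
```

View pics/pins.png

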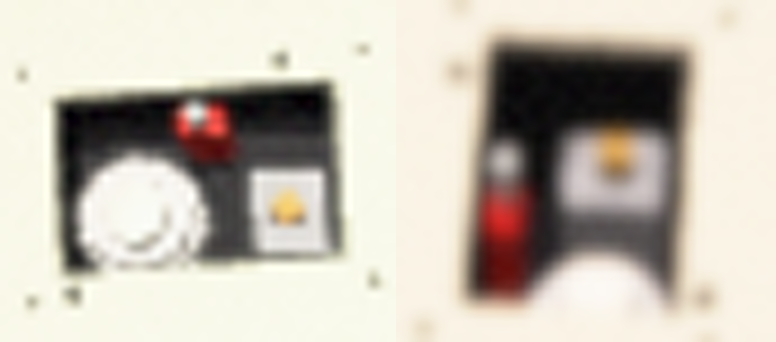

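```bash
cat > go.py <<'E'
import sys;from h import *
# go.py x y z yaw n : per-row tool moves from measured pose
x,y,z,yaw=map(float,sys.argv[1:5]);n=int(sys.argv[5]);o=env.get_obs()
p=np.array(o["tool_pos"]);r=o["tool_rot"];y0=r[2];d=(np.array([x,y,z])-p)/n*1000;a=((yaw-y0+180)%360-180)/n
print("pose",p.round(4),np.round(r,2),"F",np.round(o["force"],1),"t",o["time_s"])
for k in range(n):
    c=np.radians(y0+a*k);print(np.round([d[0]*np.cos(c)+d[1]*np.sin(c),d[0]*np.sin(c)-d[1]*np.cos(c),-d[2]],1).tolist(),"rz",round(-np.radians(a),4))
E
python3 go.py .5343 -.178 .22 60.4 15
```

```text
pose [ 0.2201 -0.6111  0.2216] [-1.799e+02  1.000e-02  1.981e+01] F [-0.8 -0.1 -0. ] t 0.1
[29.5, -20.1, 0.1] rz -0.0472
[30.4, -18.6, 0.1] rz -0.0472
[31.3, -17.2, 0.1] rz -0.0472
[32.0, -15.7, 0.1] rz -0.0472
[32.7, -14.2, 0.1] rz -0.0472
[33.4, -12.6, 0.1] rz -0.0472
[33.9, -11.0, 0.1] rz -0.0472
[34.4, -9.4, 0.1] rz -0.0472
[34.8, -7.8, 0.1] rz -0.0472
[35.1, -6.1, 0.1] rz -0.0472
[35.4, -4.5, 0.1] rz -0.0472
[35.6, -2.8, 0.1] rz -0.0472
[35.7, -1.1, 0.1] rz -0.0472
[35.7, 0.6, 0.1] rz -0.0472
[35.6, 2.3, 0.1] rz -0.0472
```

>>> {"fn": "step_arm", "kwargs": {"moves": [{"dp": [29.5, -20, 0], "dr": [0, 0, -0.047], "fingers": 0}, {"dp": [30.5, -18.5, 0], "dr": [0, 0, -0.047], "fingers": 0}, {"dp": [31.5, -17, 0], "dr": [0, 0, -0.047], "fingers": 0}, {"dp": [32, -15.5, 0], "dr": [0, 0, -0.047], "fingers": 0}, {"dp": [32.5, -14, 0], "dr": [0, 0, -0.047], "fingers": 0}]}}

```text
time_s: 0.72
tool_pos: [0.3265, -0.4663, 0.2224]
tool_rot: [-180.0, 0.0, 33.4]
force: [0.8, -0.4, -0.7]
grip_width: 0.0871
grasp_force: 0.0
```

>>> {"fn": "step_arm", "kwargs": {"moves": [{"dp": [33.5, -12.5, 0], "dr": [0, 0, -0.047], "fingers": 0}, {"dp": [34, -11, 0], "dr": [0, 0, -0.047], "fingers": 0}, {"dp": [34.5, -9.5, 0], "dr": [0, 0, -0.047], "fingers": 0}, {"dp": [35, -8, 0], "dr": [0, 0, -0.047], "fingers": 0}, {"dp": [35, -6, 0], "dr": [0, 0, -0.047], "fingers": 0}]}}

```text
time_s: 1.35
tool_pos: [0.4321, -0.3215, 0.2226]
tool_rot: [180.0, 0.0, 46.9]
force: [0.6, 0.1, 0.4]
grip_width: 0.0871
grasp_force: 0.0
```

>>> {"fn": "step_arm", "kwargs": {"moves": [{"dp": [35.5, -4.5, 0], "dr": [0, 0, -0.047], "fingers": 0}, {"dp": [35.5, -3, 0], "dr": [0, 0, -0.047], "fingers": 0}, {"dp": [35.5, -1, 20], "dr": [0, 0, -0.047], "fingers": 0}, {"dp": [35.5, 0.5, 30], "dr": [0, 0, -0.047], "fingers": 0}, {"dp": [35.5, 2.5, 40], "dr": [0, 0, -0.047], "fingers": 0}]}}

```text
time_s: 1.98
tool_pos: [0.5376, -0.1779, 0.1326]
tool_rot: [179.8, -0.0, 60.4]
force: [-0.3, -1.2, -0.3]
grip_width: 0.0871
grasp_force: 0.0
```

```bash
python3 go.py .5343 -.178 .029 60.4 5
```

```text
pose [ 0.5376 -0.1779  0.1326] [ 1.7984e+02 -3.0000e-02  6.0360e+01] F [-0.3 -1.2 -0.3] t 1.975
[-0.3, -0.6, 20.7] rz -0.0001
[-0.3, -0.6, 20.7] rz -0.0001
[-0.3, -0.6, 20.7] rz -0.0001
[-0.3, -0.6, 20.7] rz -0.0001
[-0.3, -0.6, 20.7] rz -0.0001
```

>>> {"fn": "step_arm", "kwargs": {"moves": [{"dp": [-0.5, -1, 30], "dr": [0, 0, 0], "fingers": 0}, {"dp": [-0.5, -1, 30], "dr": [0, 0, 0], "fingers": 0}, {"dp": [-0.5, -1, 24], "dr": [0, 0, 0], "fingers": 0}, {"dp": [0, 0, 14], "dr": [0, 0, 0], "fingers": 0}, {"dp": [0, 0, 5], "dr": [0, 0, 0], "fingers": 0}]}}

```text
time_s: 2.6
tool_pos: [0.5323, -0.1788, 0.0289]
tool_rot: [-180.0, -0.0, 60.2]
force: [-0.5, -0.7, 1.0]
grip_width: 0.0868
grasp_force: 0.0
```

>>> {"fn": "step_arm", "kwargs": {"moves": [{"dp": [0, 0, 0], "dr": [0, 0, 0], "fingers": 0.5}, {"dp": [0, 0, 0], "dr": [0, 0, 0], "fingers": 1}, {"dp": [0, 0, 0], "dr": [0, 0, 0], "fingers": 1}, {"dp": [0, 0, 0], "dr": [0, 0, 0], "fingers": 1}, {"dp": [0, 0, 0], "dr": [0, 0, 0], "fingers": 1}], "squeeze": 45}}

```text
time_s: 3.22
tool_pos: [0.5323, -0.1795, 0.0297]
tool_rot: [180.0, 0.0, 60.2]
force: [0.4, -0.1, 0.0]
grip_width: 0.0452
grasp_force: 0.0
```

>>> {"fn": "step_arm", "kwargs": {"moves": [{"dp": [0, 0, 0], "dr": [0, 0, 0], "fingers": 1}, {"dp": [0, 0, 0], "dr": [0, 0, 0], "fingers": 1}, {"dp": [0, 0, 0], "dr": [0, 0, 0], "fingers": 1}, {"dp": [0, 0, 0], "dr": [0, 0, 0], "fingers": 1}, {"dp": [0, 0, 0], "dr": [0, 0, 0], "fingers": 1}]}}

```text
time_s: 3.85
tool_pos: [0.5325, -0.1796, 0.0296]
tool_rot: [180.0, -0.0, 60.2]
force: [0.3, -0.7, -0.6]
grip_width: 0.0129
grasp_force: 45.0
```

>>> {"fn": "step_arm", "kwargs": {"moves": [{"dp": [0, 0, 0], "dr": [0, 0, 0], "fingers": 1}, {"dp": [0, 0, 0], "dr": [0, 0, 0], "fingers": 1}, {"dp": [0, 0, -10], "dr": [0, 0, 0], "fingers": 1}, {"dp": [0, 0, -30], "dr": [0, 0, 0], "fingers": 1}, {"dp": [0, 0, -40], "dr": [0, 0, 0], "fingers": 1}]}}

```text
time_s: 4.47
tool_pos: [0.5305, -0.1788, 0.1093]
tool_rot: [-179.8, 0.0, 60.2]
force: [0.9, -0.5, -4.1]
grip_width: 0.0134
grasp_force: 45.0
```

```bash
python3 go.py .5004 .176 .204 93.6 13; python3 -c "
from h import *
o=env.get_obs();print(o['grip_width'],o['grasp_force'],o['wrist_torque'])
im=env.read_camera('top')[:,:,::-1];cv2.imwrite('pics/lift.png',im)"
```

```text
pose [ 0.5305 -0.1788  0.1093] [-1.7976e+02  3.0000e-02  6.0220e+01] F [ 0.9 -0.5 -4.1] t 4.475
[22.5, -15.6, -7.3] rz -0.0448
[23.2, -14.5, -7.3] rz -0.0448
[23.8, -13.5, -7.3] rz -0.0448
[24.4, -12.4, -7.3] rz -0.0448
[25.0, -11.3, -7.3] rz -0.0448
[25.4, -10.2, -7.3] rz -0.0448
[25.9, -9.0, -7.3] rz -0.0448
[26.2, -7.9, -7.3] rz -0.0448
[26.6, -6.7, -7.3] rz -0.0448
[26.8, -5.5, -7.3] rz -0.0448
[27.1, -4.3, -7.3] rz -0.0448
[27.2, -3.0, -7.3] rz -0.0448
[27.3, -1.8, -7.3] rz -0.0448
0.01344249498650618 45.00035282224417 [-0.03983056 -0.12401712 -0.00917835]
```

>>> {"fn": "step_arm", "kwargs": {"moves": [{"dp": [22.5, -15.5, -20], "dr": [0, 0, -0.045], "fingers": 1}, {"dp": [23, -14.5, -20], "dr": [0, 0, -0.045], "fingers": 1}, {"dp": [24, -13.5, -20], "dr": [0, 0, -0.045], "fingers": 1}, {"dp": [24.5, -12.5, -20], "dr": [0, 0, -0.045], "fingers": 1}, {"dp": [25, -11.5, -20], "dr": [0, 0, -0.045], "fingers": 1}]}}

```text
time_s: 5.15
tool_pos: [0.5202, -0.0408, 0.2109]
tool_rot: [180.0, 0.0, 73.3]
force: [0.8, 0.7, -3.7]
grip_width: 0.0134
grasp_force: 45.0
```

>>> {"fn": "step_arm", "kwargs": {"moves": [{"dp": [25.5, -10, 0], "dr": [0, 0, -0.045], "fingers": 1}, {"dp": [26, -9, 0], "dr": [0, 0, -0.045], "fingers": 1}, {"dp": [26, -8, 0], "dr": [0, 0, -0.045], "fingers": 1}, {"dp": [26.5, -6.5, 0], "dr": [0, 0, -0.045], "fingers": 1}, {"dp": [27, -5.5, 0], "dr": [0, 0, -0.045], "fingers": 1}]}}

```text
time_s: 5.78
tool_pos: [0.5086, 0.0953, 0.2092]
tool_rot: [-180.0, -0.0, 86.2]
force: [0.6, 0.5, -3.9]
grip_width: 0.0132
grasp_force: 45.0
```

>>> {"fn": "step_arm", "kwargs": {"moves": [{"dp": [27, -4.5, 0], "dr": [0, 0, -0.045], "fingers": 1}, {"dp": [27, -3, 0], "dr": [0, 0, -0.045], "fingers": 1}, {"dp": [27.5, -2, 0], "dr": [0, 0, -0.045], "fingers": 1}, {"dp": [0, 0, 0], "dr": [0, 0, 0], "fingers": 1}, {"dp": [0, 0, 0], "dr": [0, 0, 0], "fingers": 1}]}}

```text
time_s: 6.4
tool_pos: [0.5015, 0.1752, 0.2093]
tool_rot: [-180.0, 0.0, 93.7]
force: [0.0, -0.3, -4.1]
grip_width: 0.0134
grasp_force: 45.0
```

```bash
python3 go.py .5004 .176 .185 93.6 3; python3 -c "
from h import *
ims={n:env.read_camera(n)[:,:,::-1].copy() for n in('top','side')}
for n in ims: cv2.imwrite(f'pics/hov_{n}.png',ims[n])
W=np.hstack([crop(ims['top'],215,120,315,245,4)[:480],crop(ims['side'],270,190,370,310,4)]);cv2.imwrite('pics/hov.png',W)"
```

```text
pose [0.5015 0.1752 0.2093] [-1.7998e+02  4.0000e-02  9.3750e+01] F [ 0.  -0.3 -4.1] t 6.4
[0.3, -0.4, 8.1] rz 0.0009
[0.3, -0.4, 8.1] rz 0.0009
[0.3, -0.4, 8.1] rz 0.0009
```

View pics/hov.png

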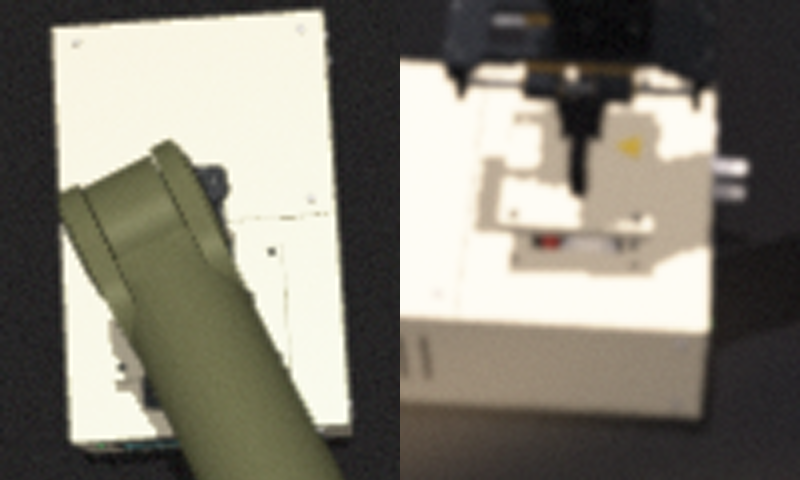

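The top view is largely hidden by the arm (the roof edge shows at x≈65–350). In the side view the cover hangs level with its triangle towards the front, at crop (628,147), and its near edge runs along row ≈228. I'll centre it using the measurements I already have and lower it by feel.

>>> {"fn": "step_arm", "kwargs": {"moves": [{"dp": [0.4, -1.3, 14], "dr": [0, 0, 0.001], "fingers": 1}, {"dp": [0, 0, 12], "dr": [0, 0, 0], "fingers": 1}, {"dp": [0, 0, 5], "dr": [0, 0, 0], "fingers": 1}, {"dp": [0, 0, 3], "dr": [0, 0, 0], "fingers": 1}, {"dp": [0, 0, 0], "dr": [0, 0, 0], "fingers": 1}], "squeeze": 55}}

```text
time_s: 7.12
tool_pos: [0.5001, 0.1757, 0.1754]
tool_rot: [-180.0, 0.0, 93.7]
force: [0.8, -0.5, -3.3]
grip_width: 0.0133
grasp_force: 55.0
```

>>> {"fn": "step_arm", "kwargs": {"moves": [{"dp": [0, 0, 1], "dr": [0, 0, 0], "fingers": 1}, {"dp": [0, 0, 1], "dr": [0, 0, 0], "fingers": 1}, {"dp": [0, 0, 1], "dr": [0, 0, 0], "fingers": 1}, {"dp": [0, 0, 0], "dr": [0, 0, 0], "fingers": 1}, {"dp": [0, 0, 0], "dr": [0, 0, 0], "fingers": 1}]}}

```text
time_s: 7.75
tool_pos: [0.5001, 0.1757, 0.1726]
tool_rot: [180.0, 0.0, 93.7]
force: [0.7, -0.6, -3.6]
grip_width: 0.013
grasp_force: 55.0
```

No contact yet; keep lowering gently.

>>> {"fn": "step_arm", "kwargs": {"moves": [{"dp": [0, 0, 1], "dr": [0, 0, 0], "fingers": 1}, {"dp": [0, 0, 1], "dr": [0, 0, 0], "fingers": 1}, {"dp": [0, 0, 0], "dr": [0, 0, 0], "fingers": 1}, {"dp": [0, 0, 0], "dr": [0, 0, 0], "fingers": 1}, {"dp": [0, 0, 0], "dr": [0, 0, 0], "fingers": 1}]}}

```text
time_s: 8.38
tool_pos: [0.5003, 0.1756, 0.1706]
tool_rot: [180.0, 0.0, 93.7]
force: [0.9, 0.1, -2.9]
grip_width: 0.0133
grasp_force: 55.0
```

```bash
python3 go.py .5002 .1755 .1675 93.65 1; python3 -c "
from h import *
o=env.get_obs();print(o['wrist_torque'])"
```

```text
pose [0.5003 0.1756 0.1706] [179.97   0.    93.66] F [ 0.9  0.1 -2.9] t 8.375
[-0.1, -0.1, 3.1] rz 0.0002
[-0.05428635 -0.39193861 -0.04957211]
```

>>> {"fn": "step_arm", "kwargs": {"moves": [{"dp": [0, 0, 1], "dr": [0, 0, 0], "fingers": 1}, {"dp": [0, 0, 0], "dr": [0, 0, 0], "fingers": 1}, {"dp": [0, 0, 1], "dr": [0, 0, 0], "fingers": 1}, {"dp": [0, 0, 0], "dr": [0, 0, 0], "fingers": 1}, {"dp": [0, 0, 0], "dr": [0, 0, 0], "fingers": 1}]}}

```text
time_s: 9.0
tool_pos: [0.5005, 0.1754, 0.1684]
tool_rot: [180.0, 0.0, 93.7]
force: [4.2, -0.5, -3.1]
grip_width: 0.0133
grasp_force: 55.1
```

```bash
python3 go.py .5002 .1755 .1675 93.65 1; python3 -c "
from h import *
o=env.get_obs();print(o['wrist_torque'])
im=env.read_camera('side')[:,:,::-1].copy()
b=cv2.imread('pics/hov_side.png')
cv2.imwrite('pics/low.png',np.hstack([crop(b,285,205,365,275,5),crop(im,285,205,365,275,5)]))"
```

```text
pose [0.5005 0.1754 0.1684] [1.7996e+02 1.0000e-02 9.3660e+01] F [ 4.2 -0.5 -3.1] t 9.0
[0.1, -0.3, 0.9] rz 0.0001
[-0.2129087  -1.07971024 -0.12039472]
```

View pics/low.png

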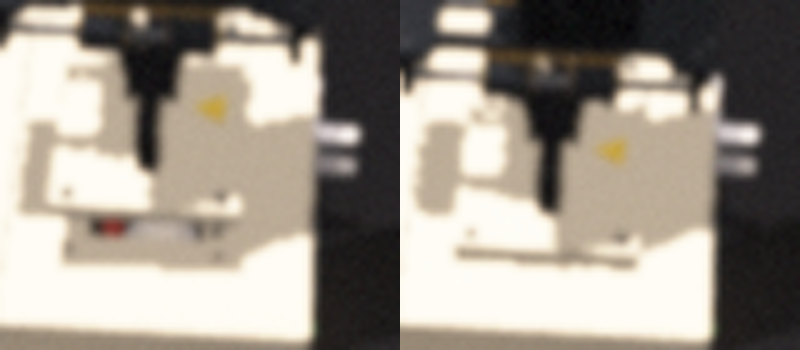

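The cover is now just above the roof, with its near edge at right-crop row ≈255. The +4 N side force shows the pins' tapers are pushing it towards +x, so I'll give way in that direction and go on down.

>>> {"fn": "step_arm", "kwargs": {"moves": [{"dp": [0, 0.6, 0], "dr": [0, 0, 0], "fingers": 1}, {"dp": [0, 0.6, 0], "dr": [0, 0, 0], "fingers": 1}, {"dp": [0, 0, 0], "dr": [0, 0, 0], "fingers": 1}, {"dp": [0, 0, 0], "dr": [0, 0, 0], "fingers": 1}, {"dp": [0, 0, 0], "dr": [0, 0, 0], "fingers": 1}]}}

```text
time_s: 9.68
tool_pos: [0.5009, 0.1756, 0.1685]
tool_rot: [-180.0, 0.0, 93.7]
force: [0.3, -1.7, -0.9]
grip_width: 0.0133
grasp_force: 55.0
```

```bash
python3 go.py .5002 .1755 .1645 93.65 1; python3 -c "
from h import *
o=env.get_obs();print(o['wrist_torque'])"
```

```text
pose [0.5009 0.1756 0.1685] [-1.7996e+02  2.0000e-02  9.3670e+01] F [ 0.3 -1.7 -0.9] t 9.675
[-0.1, -0.7, 4.0] rz 0.0004
[-4.57719258e-01 -2.12591751e-01 -3.88797362e-04]
```

>>> {"fn": "step_arm", "kwargs": {"moves": [{"dp": [-0.5, 0.2, 0], "dr": [0, 0, 0], "fingers": 1}, {"dp": [0, 0, 1], "dr": [0, 0, 0], "fingers": 1}, {"dp": [0, 0, 1], "dr": [0, 0, 0], "fingers": 1}, {"dp": [0, 0, 0], "dr": [0, 0, 0], "fingers": 1}, {"dp": [0, 0, 0], "dr": [0, 0, 0], "fingers": 1}]}}

```text
time_s: 10.3
tool_pos: [0.5013, 0.1754, 0.1667]
tool_rot: [-180.0, -0.0, 93.7]
force: [-3.4, -1.7, 4.0]
grip_width: 0.0129
grasp_force: 55.0
```

```bash
python3 go.py .5002 .1755 .1645 93.65 1; python3 -c "
from h import *
o=env.get_obs();print(o['wrist_torque'])"
```

```text
pose [0.5013 0.1754 0.1667] [-179.98   -0.     93.68] F [-3.4 -1.7  4. ] t 10.3
[0.1, -1.1, 2.2] rz 0.0005
[-0.32799013  0.55407724 -0.02066099]
```

>>> {"fn": "step_arm", "kwargs": {"moves": [{"dp": [-0.4, -0.5, 0], "dr": [0, 0, 0], "fingers": 1}, {"dp": [0, 0, 1], "dr": [0, 0, 0], "fingers": 1}, {"dp": [0, 0, 1], "dr": [0, 0, 0], "fingers": 1}, {"dp": [0, 0, 0.5], "dr": [0, 0, 0], "fingers": 1}, {"dp": [0, 0, 0], "dr": [0, 0, 0], "fingers": 1}]}}

```text
time_s: 10.92
tool_pos: [0.5013, 0.1753, 0.1646]
tool_rot: [180.0, -0.0, 93.7]
force: [-3.1, -0.6, 7.1]
grip_width: 0.0133
grasp_force: 55.0
```

```bash
python3 go.py .5002 .1755 .1645 93.65 1; python3 -c "
from h import *
o=env.get_obs();print(o['wrist_torque'])"
```

```text
pose [0.5013 0.1753 0.1646] [ 1.7996e+02 -2.0000e-02  9.3680e+01] F [-3.1 -0.6  7.1] t 10.925
[0.3, -1.1, 0.1] rz 0.0006
[-0.13622992  0.53057295 -0.03028028]
```

>>> {"fn": "step_arm", "kwargs": {"moves": [{"dp": [0, -0.4, 0.5], "dr": [0, 0, 0], "fingers": 1}, {"dp": [0, 0, 0.5], "dr": [0, 0, 0], "fingers": 1}, {"dp": [0, 0, 0.5], "dr": [0, 0, 0], "fingers": 1}, {"dp": [0, 0, 0], "dr": [0, 0, 0], "fingers": 1}, {"dp": [0, 0, 0], "dr": [0, 0, 0], "fingers": 1}]}}

```text
time_s: 11.55
tool_pos: [0.5014, 0.1753, 0.1645]
tool_rot: [179.9, 0.0, 93.7]
force: [-5.4, -0.9, 14.7]
grip_width: 0.0135
grasp_force: 55.0
```

```bash
python3 go.py .5002 .1755 .1645 93.65 1; python3 -c "
from h import *
o=env.get_obs();print(o['wrist_torque'])
im=env.read_camera('side')[:,:,::-1].copy()
cv2.imwrite('pics/press.png',crop(im,285,205,365,275,6))"
```

```text
pose [0.5014 0.1753 0.1645] [1.7989e+02 1.0000e-02 9.3670e+01] F [-5.4 -0.9 14.7] t 11.55
[0.3, -1.2, -0.0] rz 0.0004
[-0.46604598  1.10504387  0.01760462]
```

View pics/press.png

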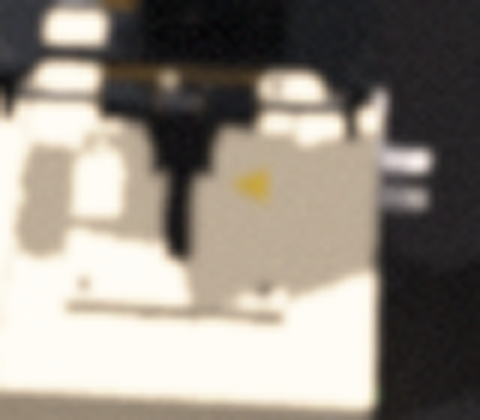

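z has stopped on the roof at 0.1645 while the force climbs, and the side view shows the cover flush: only its own edge thickness shows, along row ≈310. I'll ease the side load and press slightly more.

>>> {"fn": "step_arm", "kwargs": {"moves": [{"dp": [0, -0.6, 0], "dr": [0, 0, 0], "fingers": 1}, {"dp": [0, 0, 0.5], "dr": [0, 0, 0], "fingers": 1}, {"dp": [0, 0, 0.5], "dr": [0, 0, 0], "fingers": 1}, {"dp": [0, 0, 0], "dr": [0, 0, 0], "fingers": 1}, {"dp": [0, 0, 0], "dr": [0, 0, 0], "fingers": 1}]}}

```text
time_s: 12.22
tool_pos: [0.5014, 0.1753, 0.1645]
tool_rot: [179.8, 0.0, 93.7]
force: [-6.3, -1.9, 18.5]
grip_width: 0.0132
grasp_force: 55.0
```

```bash
python3 go.py .5002 .1755 .1645 93.65 1; python3 -c "
from h import *
o=env.get_obs();print(o['wrist_torque'])"
```

```text
pose [0.5014 0.1753 0.1645] [1.798e+02 2.000e-02 9.367e+01] F [-6.3 -1.9 18.5] t 12.225
[0.3, -1.2, -0.0] rz 0.0003
[-0.55241508  1.20212757 -0.0311184 ]
```

The tool has leaned 0.2° (rear edge of the cover lifting slightly against the plunger), so I'll level it.

>>> {"fn": "step_arm", "kwargs": {"moves": [{"dp": [0, 0, 0], "dr": [0.003, 0, 0], "fingers": 1}, {"dp": [0, 0, 0], "dr": [0.003, 0, 0], "fingers": 1}, {"dp": [0, 0, 0], "dr": [0, 0, 0], "fingers": 1}, {"dp": [0, 0, 0], "dr": [0, 0, 0], "fingers": 1}, {"dp": [0, 0, 0], "dr": [0, 0, 0], "fingers": 1}]}}

```text
time_s: 12.85
tool_pos: [0.5013, 0.1752, 0.1644]
tool_rot: [-179.8, 0.0, 93.7]
force: [-6.7, -3.2, 19.6]
grip_width: 0.0133
grasp_force: 55.0
```

```bash
python3 go.py .5002 .1755 .1645 93.65 1; python3 -c "
from h import *
o=env.get_obs();print(o['wrist_torque'],o['tool_rot'])"
```

```text
pose [0.5013 0.1752 0.1644] [-1.7984e+02  3.0000e-02  9.3670e+01] F [-6.7 -3.2 19.6] t 12.85
[0.3, -1.1, -0.1] rz 0.0003
[-0.58177729  1.20064139 -0.01476499] [-1.79840040e+02  2.84987485e-02  9.36667792e+01]
```

>>> {"fn": "step_arm", "kwargs": {"moves": [{"dp": [0, 0, 0], "dr": [-0.0028, 0, 0], "fingers": 1}, {"dp": [0, -0.3, 0.5], "dr": [0, 0, 0], "fingers": 1}, {"dp": [0, 0, 0.5], "dr": [0, 0, 0], "fingers": 1}, {"dp": [0, 0, 0], "dr": [0, 0, 0], "fingers": 1}, {"dp": [0, 0, 0], "dr": [0, 0, 0], "fingers": 1}]}}

```text
time_s: 13.48
tool_pos: [0.5014, 0.1753, 0.1645]
tool_rot: [179.9, 0.0, 93.7]
force: [-8.0, -3.1, 24.5]
grip_width: 0.013
grasp_force: 55.0
```

```bash
python3 go.py .5002 .1755 .1645 93.65 1; python3 -c "
from h import *
o=env.get_obs();print(o['wrist_torque'],o['tool_rot'])"
```

```text
pose [0.5014 0.1753 0.1645] [1.7994e+02 4.0000e-02 9.3660e+01] F [-8.  -3.1 24.5] t 13.475
[0.3, -1.2, -0.0] rz 0.0002
[-7.53103387e-01  1.47334481e+00  5.40524159e-04] [1.79943494e+02 4.48272773e-02 9.36613361e+01]
```

```bash
python3 -c "
from cell import env
print(env.sign_off())"
```

```text
the job is handed in; nothing more can be done
None
```

I handed the job in at about 13.5 s: the cover sits on the roof over both pins with its triangle to the front, held level and pressed down at about 24 N. I took it as fully home because its height stopped at roof level as the force rose; I did not check the bystanders with a final picture, but the arm's path kept clear of them.

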